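# Load a fresh film roll and hold its spindle through both bushings

### The job

Load the sealing-film dispenser: stand the roll that is on its rim on the two idler rods between the dispenser's cheeks and let go of it, its core in line with the bushings. Then thread the spindle in from the dispenser's right-hand side, tapered tip first, through the near bushing, the roll's core and the far bushing until the front of its grip is up against the near bushing. Finish while still holding the spindle still there by its grip, so that I can snap the retaining clip on the tip that sticks out on the left; leave the spare roll, the dish, the swab tin and the cap beside the work where they are.

Things in the scene. Friction and masses are not known exactly. Their poses are not given: they have to be found in the camera images.
- dispenser: Grey metal film dispenser fixed to the bench. Origin on the bench under the middle between its cheeks; +y along the spindle axis to the left (far) cheek, -x the tear-bar side facing the robot (yaw within 0.4 rad), +z up. Base x -72 to 52, y -52 to 52 mm, top z 10. Upright cheeks 48 mm wide in x, 8 mm thick, top z 83: near y -39 to -31, far y 31 to 39 mm. Tear bar x -68, z up to 31.
- roll_seat (a point): Where the centre of a roll resting on both idler rods lies: 58 mm above the bench, midway in the space for it, which is 57 mm long in y (dispenser x 0, y -2.5 mm; axes as the dispenser's). The idlers are steel rods, 8 mm diameter, along y from cheek to cheek at dispenser x -20 and +20, z 30 mm.
- near_bushing (a point): Centre of the outer (-y) face of the right-hand bushing, on the bore's axis, at dispenser x 0, y -44, z 60 mm; axes as the dispenser's. Both bushings are white, bore 13 mm, with a 30 mm flange standing out 5 mm from the cheek towards -y and in it a 45 degree conical lead-in from 21 to 13 mm (far flange's face: y +26 mm).
- far_bushing (a point): Centre of the outer (+y, left) face of the far cheek, on the bore's axis, 83 mm from near_bushing along the dispenser's +y (y +39, z 60 mm).
- roll: Fresh roll of white film on a cardboard core, standing on its rim on the bench: diameter 61 mm, width 26 mm, bore 25 mm, about 80 g. Origin at its centre (30.5 mm above the bench at the start); its y axis is the roll's axis (level), so it is taken from above across its diameter, the fingers closing across y.
- spindle: Spindle lying level on the bench: steel rod, 10 mm diameter, 100 mm long, with a black block grip, about 100 g. Origin on the rod's axis at the grip's front face, 5 mm above the bench; +x to the tip, at first to the left (world +y within 0.5 rad); +z up. Grip: x -46 to 0, y -11 to 11, z -5 to 23 mm; taken from above across its width.
- spindle_tip (a point): The spindle's tip, at x +100 mm on the rod's axis; the last 8 mm taper from 10 to 5 mm diameter.
- spare_roll: Bystander: another film roll lying flat on its side face, 61 mm diameter, 26 mm high, beyond the dispenser. Origin under its centre.
- dish: Bystander: closed round culture dish, 90 mm diameter, 15 mm high. Origin under its centre.
- swab_tin: Bystander: open round tin of cotton swabs, 61 mm diameter, 35 mm high, right of the spindle. Origin under its centre.
- loose_cap: Bystander: black screw cap, 59 mm diameter, 28 mm high, beyond the roll. Origin under its centre.
Mind the look-alikes: they are no part of the job. Leave any purple look-alike of the roll alone.

How it is judged:
On the way, in this order (a step that is already met when the one before it is completed fails the run):
1. the roll rests on both idler rods between the cheeks, let go, its core in line with the bushings (x of roll in the frame of dispenser between -0.006 and 0.006 m and z of roll in the frame of dispenser between 0.0525 and 0.0645 m and y of roll in the frame of dispenser between -0.02 and 0.015 m and angle between the y axis of roll and the y axis of dispenser, either way round below 0.12 rad and contact force between the fingers and roll below 0.1 N and linear speed of roll below 0.02 m/s), for 0.3 s.
2. the spindle's tip has come through the near bushing, towards the roll's core (x of spindle_tip in the frame of dispenser between -0.004 and 0.004 m and z of spindle_tip in the frame of dispenser between 0.056 and 0.064 m and y of spindle_tip in the frame of dispenser above -0.031 m and angle between the x axis of spindle and the y axis of dispenser, either way round below 0.1 rad and x of roll in the frame of dispenser between -0.006 and 0.006 m and z of roll in the frame of dispenser between 0.0525 and 0.0645 m and y of roll in the frame of dispenser between -0.02 and 0.015 m and angle between the y axis of roll and the y axis of dispenser, either way round below 0.12 rad), for 0.1 s.
At the end, for the whole second after the job is handed in: Spindle within 3.5 mm of the bushings' axis at both ends, front of its grip within 4 mm of the near bushing's face, tip out past the far cheek, still gripped (over 1.5 N) and still. Roll on both idler rods (centre within 6 mm across and in height), between the cheeks, clear of the fingers (x of roll in the frame of dispenser between -0.006 and 0.006 m and z of roll in the frame of dispenser between 0.0525 and 0.0645 m and y of roll in the frame of dispenser between -0.02 and 0.015 m and angle between the y axis of roll and the y axis of dispenser, either way round below 0.12 rad and contact force between the fingers and roll below 0.1 N and x of spindle in the frame of dispenser between -0.0035 and 0.0035 m and z of spindle in the frame of dispenser between 0.0565 and 0.0635 m and x of spindle_tip in the frame of dispenser between -0.0035 and 0.0035 m and z of spindle_tip in the frame of dispenser between 0.0565 and 0.0635 m and y of spindle in the frame of dispenser above -0.048 m and y of spindle_tip in the frame of dispenser above 0.05 m and angle between the x axis of spindle and the y axis of dispenser, either way round below 0.06 rad and contact force between the fingers and spindle above 1.5 N and linear speed of spindle below 0.01 m/s); the arm keeps its last pose, push and grip.
It fails at once if the spare roll beside the work is pushed more than 30 mm (distance of spare_roll from where it was at the start of the episode above 0.03 m).
It fails at once if the closed dish beside the work is pushed more than 30 mm (distance of dish from where it was at the start of the episode above 0.03 m).
It fails at once if the swab tin beside the work is pushed more than 30 mm (distance of swab_tin from where it was at the start of the episode above 0.03 m).
It fails at once if the black bottle cap beside the work is pushed more than 30 mm (distance of loose_cap from where it was at the start of the episode above 0.03 m).
It also fails if it takes over 54 s, if anything falls off the work surface, if the arm or the gripper's body presses on something with over 40 N, if the wrist force passes 120 N, or if a joint passes its speed limit or range.

### The arm

A 6-joint arm with a two-finger parallel gripper is mounted at the origin on a cart in front of the work surface, level with it; the furniture and walls round the work are solid. World frame = base frame: x ahead of the robot, y to its left, z up, the work surface at z = 0. Lengths are in m, angles in rad, forces in N, time in s.
With the tool pointing down it reaches from about 0.275 to 0.75 m from the base axis. Payload 10.2 kg.
Tool frame: the origin (TCP) lies at the very end of the fingers, on their centre line; the grasp point (between the pads) lies 19 mm behind it; x points along the fingers, z is the direction in which the jaws open and shut, and the axes are right-handed (so a half turn about x gives the same grasp; the last joint's range is limited). The gripper opens to 88 mm and grips with 3 to 60 N. Pads are 18 mm wide; open, the fingers measure 123 mm over their backs; the gripper's body (75 mm by 187 mm) begins 45 mm behind the grasp point.
Start: joints at [1.023, 0.313, 1.498, -0, 1.331, -0.223], TCP at [0.168, 0.498, 0.239] pointing down, gripper open.
Joint ranges: [-2.94, 2.94], [-0.97, 2.17], [0.19, 2.56], [-1.23, 4.37], [0.02, 3.11], [-2.88, 2.88]. Speed limits (rad/s): [2.39, 2.39, 3.01, 3.14, 3.14, 3.14].

### API

Orientations are given as [roll, pitch, yaw] about the fixed x, y, z axes, in that order (R = Rz(yaw) Ry(pitch) Rx(roll)).
In Python, from station import reach, line_to, move_j, gripper_to, sleep, solve_ik, get_state, camera, IKError, finish_job, outline_of gives the robot as it stands. Calls block until the motion is done:
- reach(position, orientation): joint-space move of the TCP to a pose.
- line_to(position, orientation=None, v=0.15, until_force=None): straight line of the TCP; orientation=None keeps the orientation; v is the mean speed in m/s. With until_force (N) it stops when the force on the tool has changed by that much, and returns True; else False.
- move_j(angles): joint-space move.
- gripper_to(opening): opening from 0.0 (shut) to 1.0 (fully open); the grip force is fixed at half the most; returns when the fingers have stopped.
- sleep(seconds).
- solve_ik(position, orientation): joint angles nearest the present ones, or None.
- get_state(): the state.
- camera(name): name is "side" or "top"; returns a dict with "img" (420x560x3 uint8, blue, green, red), "intrinsics" (3x3 intrinsics, pixels), "k1" (the pictures are not rectified: a ray, as slopes to the right and down, at radius r is drawn at 1 + k1 r^2 times it, then the intrinsics apply), "R" (3x3) and "t" (3): a world point X has camera coordinates R X + t. Camera axes: x right, y down, z forward; pixel columns grow to the right and rows downward; lengths in m; the calibration is good to about 2 mm. A picture is of the moment at which its call begins. There is no depth.
A pose or a line that the arm cannot do raises IKError and nothing moves.
- finish_job(): hands the job in, once; it reports no verdict.
Trained networks look in the newest picture that a camera, given by its name, has taken for a name from the list of things; names that differ only in an ending like _2 or _b are one class to them, and where a whole thing is asked for, a point or a joint stands for the part that bears it (a point fixed in the world has none). Each returns a list of dicts, best first, with "score" (0 to 1); they miss things now and then, are a little off and sometimes report something else, mostly with a low value. They report only what shows in the picture. A call takes as long as a camera call. They do not tell look-alikes from the thing itself.
- outline_of(thing, camera): "pixels" (420x560 bool, what is visible of it) and "extent" ([centre column, centre row, width, height] in pixels, round what is visible of it).
The state is a dict: "time_s": time; "joints": joint angles; "joint_vel": joint speeds; "joint_efforts": joint torques, N m; "tcp_pos": TCP position; "orientation": TCP orientation; "wrist_force": force on the tool from outside, world axes, zero at the start; "wrist_torque": the same for the moment, N m; "gripper_width": opening from 0.0 (shut) to 1.0 (fully open).
Only numpy, scipy, OpenCV 4.12 (cv2) and the standard library are available. Lean on these libraries where they do the work, as an engineer would, in place of code of your own. Each camera call takes 0.05 s, during which the arm holds its last target. There are 200 camera calls.

## Working session

There is one attempt and no reset: what is moved stays moved. The work goes in short steps, each a Python script; the robot and the scene stay as the last script left them, time stands still between calls to the robot, and variables do not carry over. Pictures are saved under pics/ and viewed, about 8 in all and at most 12, crops included, and the job is handed in when it is done.

```bash
ls; mkdir -p pics; python3 - <<'E'
from station import *
import cv2,numpy as np,pickle
d={}
for n in("top","side"):
    c=camera(n); cv2.imwrite(f"pics/{n}0.png",c["img"])
    d[n]=c
    print(n,c["intrinsics"].tolist(),c["k1"],(-c["R"].T@c["t"]).round(3),c["R"].round(3).tolist())
    for t in["dispenser","roll","spindle","spare_roll","dish","swab_tin","loose_cap"]:
        for o in outline_of(t,n)[:3]: print(t,round(o["score"],2),[round(float(x),1) for x in o["extent"]]); d.setdefault((n,t),[]).append(o)
pickle.dump(d,open("d0.pkl","wb"))
s=get_state();print(s)
E
```

```text
pics
top [[386.52173516558565, 0.0, 284.1811871532944], [0.0, 386.52173516558565, 207.28769351144916], [0.0, 0.0, 1.0]] -0.005052535787434579 [0.462 0.009 1.076] [[-0.008, -1.0, 0.016], [-0.992, 0.006, -0.127], [0.127, -0.017, -0.992]]
dispenser 0.86 [268.7, 249.4, 48.8, 54.4]
roll 0.8 [214.2, 247.4, 21.5, 12.1]
roll 0.76 [135.4, 279.4, 29.9, 15.2]
roll 0.69 [166.8, 248.2, 20.5, 26.5]
spindle 0.57 [367.9, 240.0, 52.0, 25.0]
spare_roll 0.7 [221.9, 158.9, 20.0, 22.9]
dish 0.69 [280.4, 158.3, 28.7, 32.8]
swab_tin 0.64 [415.8, 280.1, 29.0, 22.5]
loose_cap 0.67 [178.3, 199.7, 24.4, 23.0]
side [[501.27394655229904, 0.0, 281.15207470730604], [0.0, 501.27394655229904, 211.41080365040935], [0.0, 0.0, 1.0]] 0.025912252733020388 [-0.179 -0.485  1.466] [[0.517, -0.856, -0.012], [-0.729, -0.433, -0.53], [0.448, 0.283, -0.848]]
dispenser 0.89 [259.2, 229.3, 32.6, 33.7]
roll 0.65 [161.4, 200.9, 17.3, 17.6]
roll 0.54 [220.6, 208.9, 20.7, 15.6]
roll 0.46 [193.0, 191.2, 13.4, 17.7]
spindle 0.54 [332.1, 266.8, 46.1, 10.4]
spare_roll 0.64 [268.1, 163.9, 15.9, 14.8]
dish 0.58 [303.0, 180.4, 24.2, 18.0]
swab_tin 0.82 [350.8, 305.5, 19.6, 26.3]
loose_cap 0.65 [217.4, 171.7, 15.2, 19.6]
{'time_s': 0.8, 'joints': array([ 1.02262099e+00,  3.12897633e-01,  1.49769226e+00, -8.24455627e-06,
        1.33098205e+00, -2.23399345e-01]), 'joint_vel': array([-0.00081352, -0.0002102 ,  0.00149028, -0.0003418 ,  0.00180692,
       -0.00161697]), 'joint_efforts': array([-1.20429340e-04, -4.02099574e+01, -2.52406776e+01,  6.95775077e-02,
        3.20504035e-02, -5.50444724e-06]), 'tcp_pos': array([0.16754552, 0.49756077, 0.2387243 ]), 'orientation': array([-0.5923276 ,  1.57077412,  0.65369469]), 'wrist_force': array([-0.27302639, -0.70320059,  0.57260662]), 'wrist_torque': array([ 0.04272025,  0.03975788, -0.00925019]), 'gripper_width': 0.9995743888158212}
```

```bash
python3 - <<'E'
import cv2
t=cv2.imread("pics/top0.png");cv2.imwrite("pics/t1.png",cv2.resize(t[140:320,110:450],(800,424),interpolation=cv2.INTER_CUBIC))
t=cv2.imread("pics/side0.png");cv2.imwrite("pics/s1.png",cv2.resize(t[140:330,130:390],(800,585),interpolation=cv2.INTER_CUBIC))
E
```

```text
(no output)
```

View pics/t1.png

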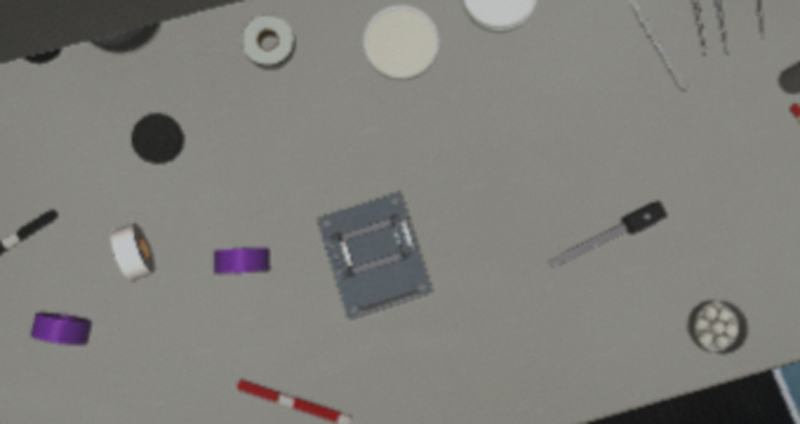

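View pics/s1.png

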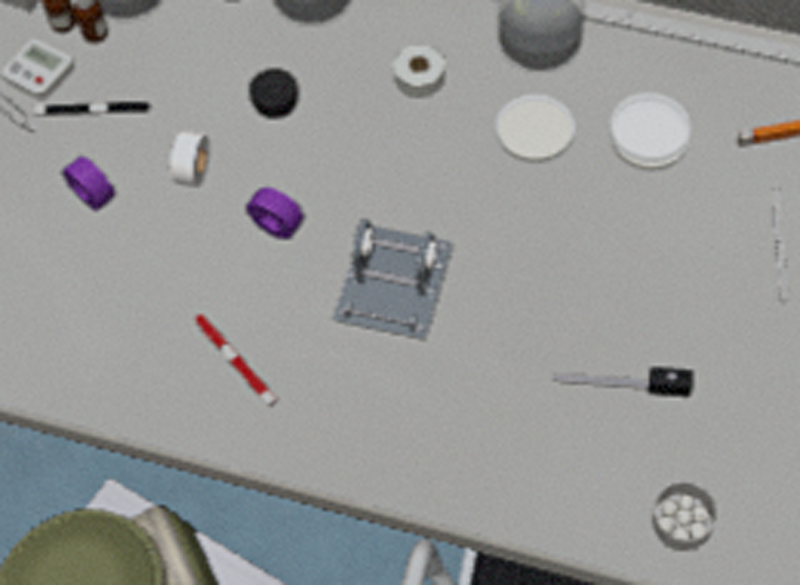

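```bash
cat > fit.py <<'E'
import numpy as np,cv2
from scipy.optimize import minimize
def box(a,b,c,d,e,f): return np.array([[x,y,z] for x in(a,b) for y in(c,d) for z in(e,f)])/1000
def cyl(ax,r,l0,l1,c=(0,0,0),n=40):
    t=np.linspace(0,2*np.pi,n,endpoint=False);P=[]
    for l in(l0,l1):
        q=np.zeros((n,3));o=[i for i in range(3) if i!=ax];q[:,ax]=l;q[:,o[0]]=r*np.cos(t);q[:,o[1]]=r*np.sin(t);P.append(q)
    return (np.vstack(P)+c)/1000
M={"dispenser":[box(-72,52,-52,52,0,10),box(-24,24,-39,-31,0,83),box(-24,24,31,39,0,83),cyl(1,15,-44,-39,(0,0,60)),cyl(1,4,-35,35,(-20,0,30)),cyl(1,4,-35,35,(20,0,30)),box(-71,-65,-50,50,0,31)],
"roll":[cyl(1,30.5,-13,13,(0,0,30.5))],"rollc":[cyl(1,30.5,-13,13)],
"spindle":[cyl(0,5,0,92,(0,0,5)),box(-46,0,-11,11,0,28),cyl(0,2.5,92,100,(0,0,5))],
"dish":[cyl(2,45,0,15)],"spare_roll":[cyl(2,30.5,0,26)],"loose_cap":[cyl(2,29.5,0,28)],"swab_tin":[cyl(2,30.5,0,35)]}
def proj(c,X):
    p=X@c["R"].T+c["t"];s=p[:,:2]/p[:,2:];s=s*(1+c["k1"]*(s**2).sum(1,keepdims=True));K=c["intrinsics"]
    return s*[K[0,0],K[1,1]]+K[:2,2]
S=8
def render(c,name,p,win,z=0):
    x0,y0,w,h=win;im=np.zeros((h*S,w*S),np.uint8);cs,sn=np.cos(p[2]),np.sin(p[2])
    Rz=np.array([[cs,-sn,0],[sn,cs,0],[0,0,1]])
    for q in M[name]:
        u=(proj(c,q@Rz.T+[p[0],p[1],z])+.5-[x0,y0])*S-.5
        cv2.fillPoly(im,[np.round(cv2.convexHull(u.astype(np.float32))*16).astype(np.int32)],255,shift=4)
    return cv2.resize(im,(w,h),interpolation=cv2.INTER_AREA)/255.
def fit(cs,masks,name,p0,fixyaw=False,z=0):
    wins=[]
    for m in masks:
        r,q=np.nonzero(m);wins.append((q.min()-12,r.min()-12,np.ptp(q)+25,np.ptp(r)+25))
    sc=np.array([.01,.01,.1])
    def f(v):
        p=np.array(p0)+np.append(v,[0]*(3-len(v)))*sc
        return sum(((cv2.GaussianBlur(render(c,name,p,w,z)-m[w[1]:w[1]+w[3],w[0]:w[0]+w[2]].astype(float),(0,0),1))**2).sum() for c,m,w in zip(cs,masks,wins))
    n=2 if fixyaw else 3
    r=minimize(f,np.zeros(n),method="Nelder-Mead",options=dict(initial_simplex=np.vstack([np.zeros(n),np.eye(n)*1.0]),xatol=.003,fatol=1e-4,maxiter=400))
    return np.array(p0)+np.append(r.x,[0]*(3-n))*sc,r.fun
def ray(c,uv,z):
    K=c["intrinsics"];s=(np.array(uv)-K[:2,2])/[K[0,0],K[1,1]];s=s/(1+c["k1"]*(s@s));C=-c["R"].T@c["t"];d=c["R"].T@np.append(s,1)
    return (C+d*(z-C[2])/d[2])[:2]
E
python3 - <<'E'
import pickle;from fit import *
d=pickle.load(open("d0.pkl","rb"))
yaw={"dispenser":.25,"roll":.3,"spindle":1.57+.4}
for n in["dispenser","roll","spindle","dish","spare_roll","loose_cap","swab_tin"]:
    ti={"roll":2}.get(n,0);T,Sd=d["top",n][ti],d["side",n][ti]
    p0=[*ray(d["top"],T["extent"][:2],.015),yaw.get(n,0)]
    for lab,cs,ms in(("top",["top"],[T]),("side",["side"],[Sd]),("both",["top","side"],[T,Sd])):
        p,e=fit([d[c] for c in cs],[m["pixels"] for m in ms],n,p0,n not in yaw)
        print(n,lab,p.round(4),round(e,2))
E
```

```text
dispenser top [0.4964 0.0358 0.3006] 6.32
dispenser side [0.4976 0.032  0.3215] 32.02
dispenser both [0.4967 0.035  0.3105] 56.45
roll top [0.4918 0.3073 0.3916] 7.42
roll side [0.492  0.3037 0.4158] 3.91
roll both [0.4919 0.306  0.4248] 15.81
spindle top [ 0.5173 -0.2599  2.0256] 5.17
spindle side [ 0.5176 -0.2656  2.0051] 5.24
spindle both [ 0.5177 -0.2621  2.0207] 19.21
dish top [0.7406 0.0008 0.    ] 3.87
dish side [ 0.7416 -0.0021  0.    ] 3.01
dish both [ 7.407e-01 -2.000e-04  0.000e+00] 11.95
spare_roll top [0.7394 0.1585 0.    ] 26.88
spare_roll side [0.7396 0.1521 0.    ] 22.15
spare_roll both [0.7398 0.1576 0.    ] 58.98
loose_cap top [0.6256 0.2869 0.    ] 12.01
loose_cap side [0.626  0.2833 0.    ] 6.4
loose_cap both [0.6259 0.286  0.    ] 22.01
swab_tin top [ 0.401 -0.363  0.   ] 2.26
swab_tin side [ 0.4036 -0.3643  0.    ] 1.51
swab_tin both [ 0.4019 -0.3636  0.    ] 8.06
```

```bash
cat > h.py <<'E'
from station import *
import numpy as np
def ori(psi): # jaws along (-sin psi, cos psi); choose half turn in range
    return [(-(psi+np.pi/2)+np.pi)%(2*np.pi)-np.pi,np.pi/2,0]
def st(*l):
    s=get_state();print(*l,"t",round(s["time_s"],2),"tcp",s["tcp_pos"].round(4),"F",s["wrist_force"].round(2),"T",s["wrist_torque"].round(2),"w",round(s["gripper_width"]*88,2));return s
E
python3 - <<'E'
from h import *
import cv2,pickle
x,y,psi=.492,.3055,.41
print(solve_ik([x,y,.12],ori(psi)),solve_ik([x,y,.12],ori(psi+np.pi)))
reach([x,y,.12],ori(psi));st()
line_to([x,y,.0535]);st()
gripper_to(0.0);st("closed")
line_to([x,y,.16]);s=st("up")
d={}
for n in("top","side"):
    d[n]=camera(n);d[n,"roll"]=outline_of("roll",n)
    print([(round(o["score"],2),np.round(o["extent"],1)) for o in d[n,"roll"]])
pickle.dump(d,open("d1.pkl","wb"))
a=d["top"]["img"][190:310,110:290];b=d["side"]["img"][130:250,130:310]
cv2.imwrite("pics/g1.png",cv2.resize(np.hstack([a,b]),(800,267),interpolation=cv2.INTER_CUBIC))
E
```

```text
[ 3.53478282e-01  5.43602344e-01  1.48025517e+00 -4.44089210e-16
  1.11773514e+00 -1.62731804e+00] [ 3.53478282e-01  5.43602344e-01  1.48025517e+00 -4.44089210e-16
  1.11773514e+00  1.51427461e+00]
t 2.27 tcp [0.4916 0.3061 0.1203] F [-0.28 -0.3   0.14] T [ 0.09  0.02 -0.01] w 87.57
t 2.86 tcp [0.4923 0.306  0.0543] F [-0.01  0.01  0.57] T [ 0.08  0.03 -0.03] w 88.23
closed t 3.83 tcp [0.492  0.3055 0.0535] F [ 0.85 -0.21 -0.48] T [ 0.05  0.02 -0.01] w 25.35
up t 4.68 tcp [0.4915 0.3053 0.159 ] F [ 0.95 -0.29 -1.8 ] T [0.03 0.03 0.  ] w 25.44
[(0.58, array([159. , 254.9,  13.8,   5.9])), (0.48, array([212.8, 250.1,  25.9,  17.1]))]
[(0.52, array([159.2, 200.1,  19.4,  16.2])), (0.46, array([218.9, 209. ,  19. ,  13. ])), (0.26, array([256.4, 230.1,  31.6,  35.1]))]
```

View pics/g1.png

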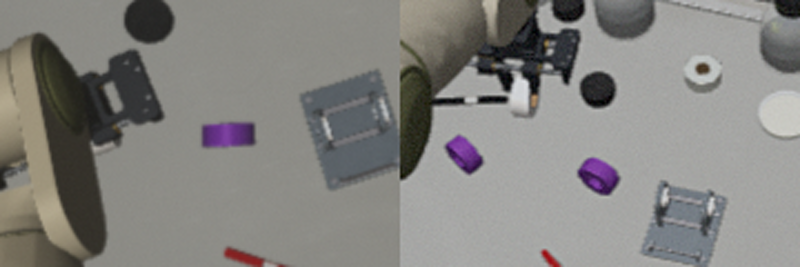

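```bash
cat >> h.py <<'E'
D=np.array([.497,.0345]);YAW=.308
def dw(x,y): # dispenser -> world
    c,s=np.cos(YAW),np.sin(YAW);return D+[c*x-s*y,s*x+c*y]
E
python3 - <<'E'
from h import *
import cv2,pickle
p=dw(0,-.0025);o=ori(YAW)
line_to([*p,.165],o,v=.2);sleep(.2);st()
print(line_to([*p,.085],v=.06,until_force=6));sleep(.3);st("down")
gripper_to(.5);st("open");sleep(.3)
line_to([*p,.2]);st()
E
```

```text
t 6.6 tcp [0.4977 0.0326 0.165 ] F [-0.22 -0.07 -1.21] T [ 0.02 -0.02  0.05] w 25.52
False
down t 8.38 tcp [0.4978 0.0321 0.0851] F [ 0.23  0.19 -0.45] T [0.03 0.03 0.04] w 25.48
open t 8.85 tcp [0.4978 0.0321 0.085 ] F [-0.54  0.12 -0.48] T [ 0.07  0.   -0.04] w 44.25
t 10.07 tcp [0.4974 0.0322 0.1992] F [ 0.59 -0.44  0.44] T [0.07 0.08 0.03] w 44.08
```

Now go above the spindle (clearing the view) and check the roll.

```bash
python3 - <<'E'
from h import *
from fit import *
import pickle
d=pickle.load(open("d0.pkl","rb"))
sx=np.array([.5175,-.263]);a=2.018;g=sx-.022*np.array([np.cos(a),np.sin(a)])
for k in(a,a-np.pi):print(solve_ik([*g,.15],ori(k)))
gripper_to(.7)
best=min([a,a-np.pi],key=lambda k:abs(solve_ik([*g,.15],ori(k))[5]))
print(best);reach([*g,.16],ori(best));st()
for n in("top","side"):
    c=camera(n);d[n]=c
    cv2.imwrite(f"pics/{n}2.png",c["img"])
    for t in("roll","dispenser"):
        d[n,t]=outline_of(t,n);print(n,t,[(round(o["score"],2),np.round(o["extent"],1)) for o in d[n,t]])
pickle.dump(d,open("d2.pkl","wb"))
a=d["top"]["img"][205:295,215:335];b=d["side"]["img"][185:275,200:320]
cv2.imwrite("pics/r2.png",cv2.resize(np.hstack([a,b]),(800,300),interpolation=cv2.INTER_CUBIC))
E
```

```text
[-0.68824863  0.54905633  1.38533353  0.          1.2072028   2.00614035]
[-0.68824863  0.54905633  1.38533353  0.          1.2072028  -1.1354523 ]
-1.1235926535897933
t 11.73 tcp [ 0.5273 -0.2819  0.1602] F [-0.69  0.19  0.08] T [-0.01  0.07 -0.  ] w 61.46
top roll [(0.81, array([212. , 249.3,  21.8,  11.6])), (0.78, array([267.9, 243.6,  14.2,  25.2])), (0.64, array([135.4, 281. ,  27.5,  13.7]))]
top dispenser [(0.84, array([270.2, 250.9,  45.7,  54.2]))]
side roll []
side dispenser [(0.57, array([256.6, 234.7,  33.5,  25. ]))]
```

View pics/r2.png

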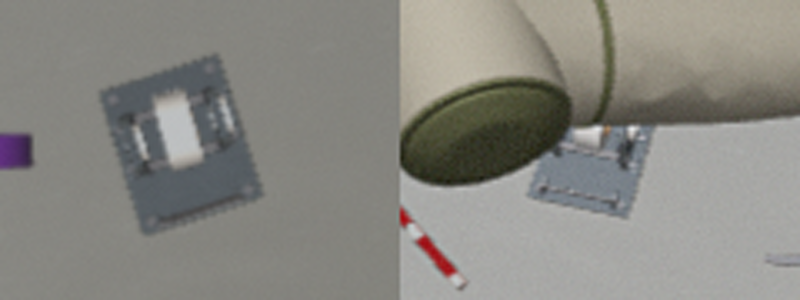

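```bash
python3 - <<'E'
from h import *
from fit import *
import pickle
d=pickle.load(open("d2.pkl","rb"))
p,e=fit([d["top"]],[d["top","roll"][1]["pixels"]],"rollc",[.498,.033,.31],z=.058)
c,s=np.cos(YAW),np.sin(YAW);f=lambda q:np.array([[c,s],[-s,c]])@(q-D)
print(p,e,"in disp(guess)",f(p[:2]))
q=d["top","dispenser"][0]["pixels"]|d["top","roll"][1]["pixels"]
for m in (q,):
    p,e=fit([d["top"]],[m],"dispenser",[.497,.034,.31]);print(p,e,f(p[:2]))
d0=pickle.load(open("d0.pkl","rb"))
E
```

```text
[0.49774091 0.03342009 0.26582271] 1.1970166853182058 in disp(guess) [ 0.00037867 -0.0012537 ]
[0.49639483 0.03554934 0.30223543] 13.823142889724963 [-0.00025858  0.00118342]
```

```bash
python3 - <<'E'
from h import *
import cv2
a=2.018;k=a-np.pi;g=np.array([.5175,-.2625])-.022*np.array([np.cos(a),np.sin(a)])
line_to([*g,.06],ori(k));line_to([*g,.004],v=.06,until_force=8);st()
gripper_to(0.);st("grip")
line_to([*g,.1],v=.1);st("up")
line_to([*dw(0,-.191),.1],ori(YAW-np.pi/2+np.pi/2+np.pi/2-np.pi),v=.15)
line_to([*dw(0,-.191),.059],v=.1);sleep(.2);s=st("pre");print(s["joints"].round(3))
for n in("top","side"):
    c=camera(n);o=outline_of("spindle",n);print([(round(q["score"],2),np.round(q["extent"],1)) for q in o]);cv2.imwrite(f"pics/{n}3.png",c["img"])
A=cv2.imread("pics/top3.png")[190:310,250:410];B=cv2.imread("pics/side3.png")[190:310,220:380]
cv2.imwrite("pics/p3.png",cv2.resize(np.hstack([A,B]),(800,300),interpolation=cv2.INTER_CUBIC))
E
```

```text
t 13.93 tcp [ 0.5272 -0.2825  0.0044] F [-0.1  -1.52  0.08] T [-0.04 -0.    0.01] w 61.5
grip t 14.62 tcp [ 0.527  -0.2823  0.004 ] F [ 0.7   0.75 -0.42] T [-0.04 -0.05 -0.02] w 21.37
up t 15.72 tcp [ 0.5267 -0.2821  0.0993] F [-1.1   0.04 -1.87] T [-0.07  0.   -0.01] w 21.23
pre t 17.55 tcp [ 0.5552 -0.1477  0.0597] F [ 0.43 -0.41 -1.17] T [-0.03  0.04 -0.01] w 21.96
[-0.464  0.614  1.543  0.     0.983 -0.772]
[(0.45, array([301.9, 235.5,  15.9,   9.2])), (0.27, array([270. , 248.6,  49.3,  53.1]))]
[(0.37, array([290.8, 228.8,  20.5,   9.9]))]
```

View pics/p3.png

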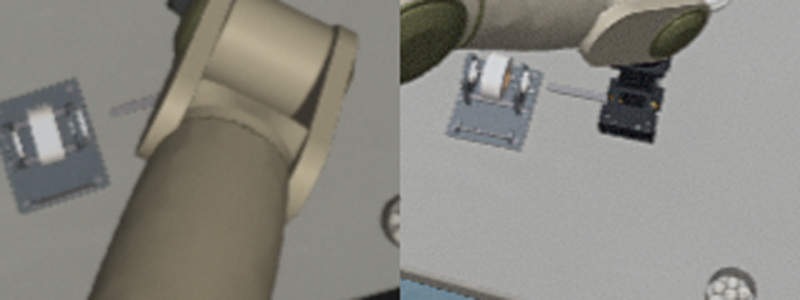

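```bash
python3 - <<'E'
from h import *
for y in(-.166,-.156,-.146,-.131):
    r=line_to([*dw(0,y),.059],v=.04,until_force=6);s=st(y,r)
    print("  disp", (np.array([[np.cos(YAW),np.sin(YAW)],[-np.sin(YAW),np.cos(YAW)]])@(s["tcp_pos"][:2]-D)).round(4))
    if r:break
E
```

```text
-0.166 False t 18.52 tcp [ 0.5474 -0.1238  0.0591] F [-0.39  0.89 -0.71] T [-0.08  0.03  0.01] w 21.65
  disp [ 1.000e-04 -1.661e-01]
-0.156 False t 18.93 tcp [ 0.5443 -0.1139  0.059 ] F [ 0.82 -0.01 -1.15] T [-0.09  0.    0.01] w 21.36
  disp [ 1.000e-04 -1.558e-01]
-0.146 False t 19.32 tcp [ 0.5413 -0.1044  0.0591] F [-0.61  0.23 -0.83] T [-0.09  0.08 -0.02] w 21.63
  disp [ 1.000e-04 -1.458e-01]
-0.131 False t 19.85 tcp [ 0.5368 -0.0902  0.0591] F [-0.01  0.41 -0.14] T [-0.07  0.01  0.01] w 21.53
  disp [ 1.000e-04 -1.309e-01]
```

```bash
python3 - <<'E'
from h import *
import cv2
for y in(-.111,-.096,-.081,-.070,-.058):
    r=line_to([*dw(0,y),.059],v=.03,until_force=6);s=st(y,r)
    print("  disp", (np.array([[np.cos(YAW),np.sin(YAW)],[-np.sin(YAW),np.cos(YAW)]])@(s["tcp_pos"][:2]-D)).round(4))
    if r:break
sleep(.2);st()
for n in("top","side"): cv2.imwrite(f"pics/{n}4.png",camera(n)["img"])
A=cv2.imread("pics/top4.png")[190:310,210:370];B=cv2.imread("pics/side4.png")[190:310,210:370]
cv2.imwrite("pics/p4.png",cv2.resize(np.hstack([A,B]),(800,300),interpolation=cv2.INTER_CUBIC))
E
```

```text
-0.111 False t 20.67 tcp [ 0.5307 -0.0714  0.059 ] F [-0.32  0.25 -1.12] T [-0.06  0.04 -0.02] w 22.01
  disp [ 0.     -0.1111]
-0.096 False t 21.32 tcp [ 0.5261 -0.057   0.059 ] F [-0.08 -1.14 -1.9 ] T [-0.05  0.03 -0.06] w 21.78
  disp [ 0.    -0.096]
-0.081 False t 21.97 tcp [ 0.5216 -0.0427  0.0591] F [ 0.22  0.85 -0.79] T [-0.07  0.06  0.03] w 21.55
  disp [ 0.    -0.081]
-0.07 False t 22.48 tcp [ 0.5182 -0.0321  0.059 ] F [-0.1  0.1 -1.3] T [-0.14  0.05 -0.01] w 21.68
  disp [ 0.0001 -0.0699]
-0.058 True t 22.79 tcp [ 0.5166 -0.0268  0.059 ] F [ 1.22 -2.7  -0.33] T [-0.5  -0.07  0.06] w 21.64
  disp [ 0.0001 -0.0644]
t 22.99 tcp [ 0.5165 -0.0268  0.0587] F [ 1.41 -1.88  0.35] T [-0.49 -0.24  0.  ] w 21.48
```

View pics/p4.png

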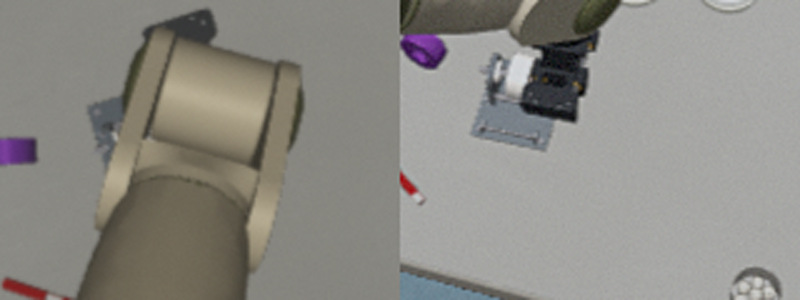

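```bash
python3 - <<'E'
from h import *
from fit import *
c=camera("side")
for k in("side",):
    for nm in("roll","dispenser","spindle"):
        o=outline_of(nm,k);print(nm,[(round(q["score"],2),np.round(q["extent"],1)) for q in o])
        if nm=="roll":
            for q in o:
                if abs(q["extent"][0]-258)<15: print(fit([c],[q["pixels"]],"rollc",[.498,.033,.31],z=.058))
R=lambda x,y,z:proj(c,np.array([[*dw(x,y),z]]))[0].round(1)
print("tip exp",R(0,.056,.06),"far face",R(0,.039,.06))
st()
B=c["img"][200:245,228:292];cv2.imwrite("pics/p5.png",cv2.resize(B,(800,562),interpolation=cv2.INTER_CUBIC))
E
```

```text
roll [(0.68, array([255.2, 233.1,  31.5,  34.4])), (0.64, array([258.1, 220.1,   8.1,  18.6])), (0.54, array([157.2, 203.9,   9.7,  14.6])), (0.45, array([218.4, 210.6,  21.1,  13.1]))]
(array([0.43088106, 0.01540685, 1.91996053]), np.float64(240.51419940074413))
(array([0.50193867, 0.03618472, 0.56131057]), np.float64(20.97053365569895))
dispenser [(0.72, array([255.6, 230.4,  26.4,  37.1]))]
spindle [(0.3, array([256.7, 231.2,  30.6,  39. ]))]
tip exp [240.8 216.5] far face [245.7 217.5]
t 23.29 tcp [ 0.5164 -0.0268  0.0586] F [ 2.69 -3.03  0.5 ] T [-0.53 -0.34 -0.02] w 21.85
```

View pics/p5.png

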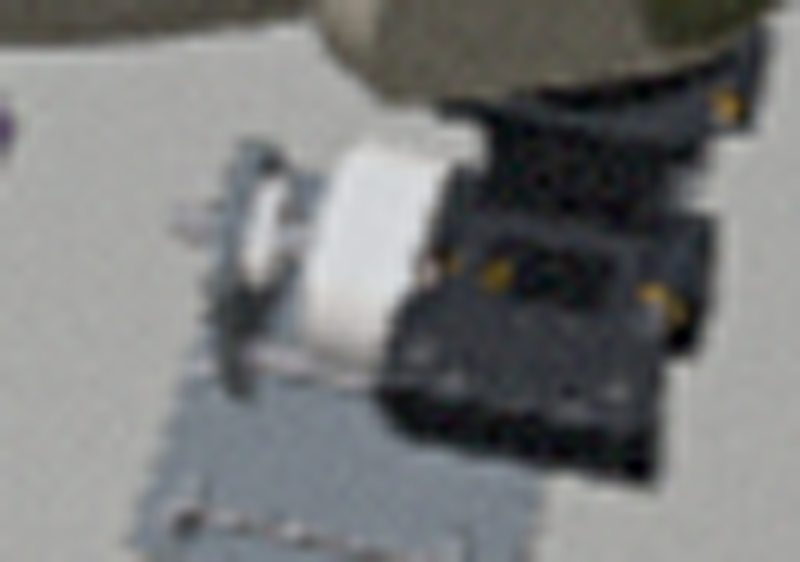

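```bash
python3 - <<'E'
from h import *
r=line_to([*dw(0,-.062),.0588],v=.01,until_force=8);print(r);sleep(.4);s=st()
print("  disp", (np.array([[np.cos(YAW),np.sin(YAW)],[-np.sin(YAW),np.cos(YAW)]])@(s["tcp_pos"][:2]-D)).round(4))
sleep(.5);st();c=camera("side")
import cv2;B=c["img"][200:245,228:292];cv2.imwrite("pics/p6.png",cv2.resize(B,(800,562),interpolation=cv2.INTER_CUBIC))
E
```

```text
True
t 23.9 tcp [ 0.5165 -0.0269  0.0584] F [ 0.88  0.48 -0.73] T [-0.08  0.04  0.  ] w 21.57
  disp [-0.     -0.0644]
t 24.4 tcp [ 0.5168 -0.0271  0.0586] F [ 0.2   0.56 -1.26] T [-0.03  0.03 -0.01] w 21.39
```

View pics/p6.png

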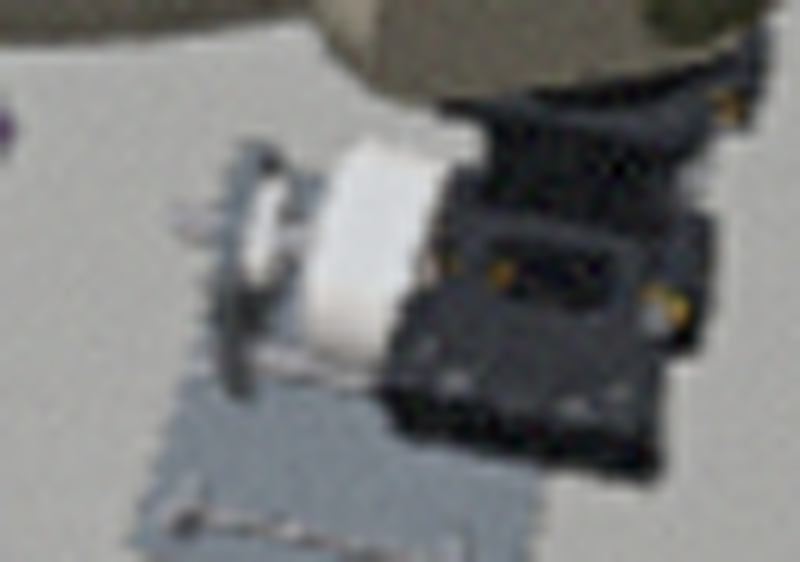

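```bash
python3 - <<'E'
from h import *
finish_job();st()
E
```

```text
the job is handed in; nothing more can be done
the job is handed in; nothing more can be done
```

The dispenser is loaded and I handed the job in at about 24.5 s of the 54 s allowed. `finish_job` gave no verdict.

**What I did**
- I placed the white roll on the two idler rods from above the cheeks and let go of it.
- I then threaded the spindle through the near bushing, the roll's core and the far bushing, with no contact above 6 N on the way. The arm still holds it by its grip.

**Last checks**
- **Roll:** after release, the top camera put it about 0.4 mm across and 1.3 mm along the axis from my target. Its yaw fitted 0.04 rad off, inside the 0.12 limit. The last side picture shows it still on the rods.
- **Spindle depth:** two separate pushes stopped firmly at the same place, 1.6 mm further in than I expected. That is within my measuring error, and I take it to be the grip against the near bushing.
- **Tip:** the side picture shows it sticking out on the left, within about 1.5 pixels of where I predicted.
- **Holding force:** the grip width reads about 21.5 mm on the 22 mm grip. After the last push the arm relaxed, so almost no forward push remains.

**What was weak or disagreed**
- The two cameras differed by 3–6 mm in y for most things, so I used averages.
- With the arm in the way at the end, the side camera's fit of the roll was poor and I did not use it.
- I did not re-measure the spare roll, dish, swab tin and cap at the end. No motion came near them.

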